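Put one seal away and hold the next up for inspection

ROBOT

A 6-joint arm with a two-finger parallel gripper is mounted at the origin on the work surface. World frame = base frame: x ahead of the robot, y to its left, z up, the work surface at z = 0. Lengths are in mm, angles in rad, forces in N, time in s.
With the tool pointing down it reaches from about 400 to 925 mm from the base axis. Payload 3.4 kg.
Tool frame: the origin (TCP) lies at the very end of the fingers, on their centre line; the grasp point (between the pads) lies 19 mm behind it; z points along the fingers, y is the line along which they close (so a half turn about z gives the same grasp; the last joint's range is limited). The gripper opens to 85 mm and grips with 20 to 120 N. Pads are 22 mm wide; open, the fingers measure 114 mm over their backs; the gripper's body (76 mm by 85 mm) begins 54 mm behind the grasp point. The pads swing forward as they close: fully open they stand 13 mm farther back than shut.
Start: joints at [-1.252, 0.307, 1.506, -0, 1.328, -0.073], TCP at [220.074, -531.224, 231.305] pointing down, gripper open.
Joint ranges: [-3.12, 3.12], [-1.05, 2.28], [0.14, 2.33], [-1.42, 4.57], [0.1, 2.73], [-2.68, 2.68]. Speed limits (rad/s): [2.57, 2.57, 3.14, 3.14, 3.14, 3.14].

INTERFACE

Orientations are given as a 3x3 rotation matrix whose columns are the frame's x, y, z axes.
In Python, from plant import telemetry, eyes, close_job, recognise, silhouettes, place_of gives the robot as it stands.
- The arm moves only by the tool apply_moves, never from a script. Its arguments are lists of equal length, an entry for each row: "dr": the turn, a rotation vector about the tool's x, y, z each as a share of pi rad, from -1 to 1, a list of three; "dp": the shift along the tool's x, y, z each as a share of 0.4 m, from -1 to 1, a list of three; "grip": the closure, from 0 (fully open) to 1 (shut). A call has 1 to 12 rows; each row is the pose to reach, as a shift and turn from the pose commanded when the call began, along the tool's axes at that moment, turning the shorter way round; what a row does not reach only later rows make up. A row lasts 1/8 s, in which the tool goes at most 62.5 mm and 10.7 degrees, less where a joint would pass 70% of its speed; a pose out of reach is approached as far as the arm can. A call with a number of a shift or a turn outside -1 to 1 is refused whole. A call with a gripper value outside its range is refused whole. The fingers move at their own pace and stop on an object; "newtons" is the grip in N (left out, the last holds). Time passes only in rows, so rows that repeat a pose let the fingers close. It gives the time, the measured TCP pose, the force, the opening and the grip force at its end, in the units of the state.
- telemetry.get_state(): the state, without advancing time (a new reading comes with each control period).
- eyes.camera(name): name is "side" or "top" or "wrist"; returns a dict with "img" (400x640x3 uint8, blue, green, red), "depth" (400x640 float32, mm along the optical axis (not along the pixel's ray), 0 where there is no reading), "intrinsics" (3x3 intrinsics, pixels), "eye" and "orientation" of the camera in the world. Camera axes: x right, y up, looking along -z (the intrinsics and any distortion apply to the point x, -y, -z); pixel columns grow to the right and rows downward; lengths in mm; the calibration is good to about 2 mm. The wrist camera is an equidistant fisheye: a pixel r from the principal point sees the ray r / f radians off the axis. A picture is of the moment at which its call begins.
- close_job(): hands the job in; it is judged then, once.
Trained networks look in a picture, given as the dict that the camera call returned (one of the last four; its "shot" number tells which), for a name from the list of things; names that differ only in an ending like _2 or _b are one class to them, and where a whole thing is asked for, a point or a joint stands for the part that bears it (a point fixed in the world has none). Each returns a list of dicts, best first, with "p" (0 to 1); they miss things now and then, are a little off and sometimes report something else, mostly with a low value. They report only what shows in the picture. A call takes as long as a camera call.
- recognise(thing, picture): "at" ([x, y, z] in mm, in world coordinates, good to about 4 mm: the middle of the surface that is visible of it).
- silhouettes(thing, picture): "pixels" (400x640 bool, what is visible of it).
- place_of(thing, picture): "at" ([x, y, z] in mm, in world coordinates, good to about 4 mm: a listed point, or the origin of a listed thing).
The state is a dict: "time_s": time; "qpos": joint angles; "dq": joint speeds; "joint_efforts": joint torques, N m; "eef_pos": TCP position; "tool_rot": TCP orientation; "ft_force": force on the tool from outside, world axes, zero at the start; "ft_torque": the same for the moment, N m; "gripper_width": finger opening in mm; "finger_force": force on a finger pad.
Only numpy, scipy, OpenCV 4.12 (cv2) and the standard library are available. Lean on these libraries where they do the work, as an engineer would, in place of code of your own. Each camera call takes 0.05 s, during which the arm holds its last target. There are 200 camera calls.

TASK

Put the white-capped amber seal that was left standing on the shelf back into the empty well of the seal rack, fully home, and let it go. Then draw the red-capped seal out of its well, turn it from upright until it lies level in the air (within about 25 degrees, carved end facing whichever way suits), and finish while still holding it there in the gripper, steady, more than 12 cm above the shelf at both its ends. Leave the black-capped seal in its well and do not shift anything else.

Things in the scene. Friction and masses are not known exactly. Their poses are not given: they have to be found in the camera images.
- seal_white: square amber resin seal, 24 x 24 mm, 80 mm tall, about 40 to 75 g, top 10 mm coloured white (the cap); origin: centre of its underside (the carved end), z axis along its length towards the cap. At the start it stands upright on the table, to the left or right of the rack.
- seal_red: square amber resin seal, 24 x 24 mm, 80 mm tall, about 40 to 75 g, top 10 mm coloured red (the cap); origin: centre of its underside (the carved end), z axis along its length towards the cap. At the start it stands in a well of the rack.
- seal_black: square amber resin seal, 24 x 24 mm, 80 mm tall, about 40 to 75 g, top 10 mm coloured black (the cap); origin: centre of its underside (the carved end), z axis along its length towards the cap. It stands in another well of the rack and stays there.
- well_a: pale wooden block 56 x 56 x 43 mm, fixed, with a 26 x 26 mm square well in its top, 35 mm deep, lead-in chamfer 2 mm; its floor is 8 mm above the origin and a seated seal stands 45 mm out. Origin: centre of the block's underside (8 mm above the table), z up, sides along x and y. The empty well at the start.
- rack: the rack's base plate, 74 x 196 x 8 mm, fixed to the table; origin: centre of its underside, z up. The three well blocks stand on it in a row along its y axis, 60 mm apart centre to centre, in any order, turned as it is; block tops are 51 mm above the table, seated seals reach 96 mm.
- well_b: pale wooden block 56 x 56 x 43 mm, fixed, with a 26 x 26 mm square well in its top, 35 mm deep, lead-in chamfer 2 mm; its floor is 8 mm above the origin and a seated seal stands 45 mm out. Origin: centre of the block's underside (8 mm above the table), z up, sides along x and y. Holds the red-capped seal at the start.
- well_c: pale wooden block 56 x 56 x 43 mm, fixed, with a 26 x 26 mm square well in its top, 35 mm deep, lead-in chamfer 2 mm; its floor is 8 mm above the origin and a seated seal stands 45 mm out. Origin: centre of the block's underside (8 mm above the table), z up, sides along x and y. Holds the black-capped seal.
- pad_case: closed flip-top red plastic seal pad case, 60 x 80 x 22 mm, loose on the table on the other side of the rack from the white-capped seal; origin: centre of its underside. Leave alone.
- stone: smooth grey grinding stone, 62 x 125 x 30 mm, loose, at the back right; origin: centre of its underside. Leave alone.
- water_bowl: blue ceramic bowl, 90 mm across, 45 mm tall, loose, on the right; origin: centre of its underside. Leave alone. Everything on the table other than the seals is lower than 110 mm.
- seal_red_top (a point): centre of the red-capped seal's top face, 80 mm along z from its origin

How it is judged:
By the outcome, as a careful person would: the job done as asked, in the order asked, and still so for the second after the job is handed in, while the arm keeps its last pose, push and grip.
It also fails if it takes over 48 s, if anything falls off the work surface, if the arm or the gripper's body presses on something with over 40 N, if the wrist force passes 120 N, or if a joint passes its speed limit or range.

## Working session

There is one attempt and no reset: what is moved stays moved. The work goes in short steps, Python scripts to look and compute and a tool call to move; the robot and the scene stay as the last step left them, time stands still between calls to the robot, and variables do not carry over. Pictures are saved under pics/ and viewed, at most 10 in all, crops included, and the job is handed in when it is done.

Besides the shell and the picture viewer there is one more tool, called after "Emit:" as name(argument=value, ...), one argument or row to a line, values as JSON. apply_moves: Moves the arm, as the interface text tells. Its arguments: {"type":"object","properties":{"dr":{"type":"array","items":{"type":"array","items":{"type":"number"}}},"dp":{"type":"array","items":{"type":"array","items":{"type":"number"}}},"grip":{"type":"array","items":{"type":"number"}},"newtons":{"type":"number"}},"required":["dr","dp","grip"]}

```bash
ls; mkdir -p pics
cat > h.py <<'E'
import numpy as np, cv2
from plant import telemetry, eyes, close_job, recognise, silhouettes, place_of
def cloud(c):
    K=np.array(c["intrinsics"]);d=c["depth"];v,u=np.mgrid[0:400,0:640]
    P=np.stack([(u-K[0,2])/K[0,0]*d,-(v-K[1,2])/K[1,1]*d,-d],-1)
    return P@np.array(c["orientation"]).T+np.array(c["eye"])
E
python3 - <<'E'
from h import *
for n in ["top","side"]:
    c=eyes.camera(n);cv2.imwrite(f"pics/{n}0.png",c["img"])
    print(n,np.round(c["eye"]),np.round(c["intrinsics"]).tolist(),[k for k in c])
    P=cloud(c)
    for t in ["seal_white","seal_red","seal_black","well_a","rack","pad_case","stone","water_bowl"]:
        r=place_of(t,c)[:3]
        print(t,[(np.round(x["at"]).tolist(),round(x["p"],2)) for x in r])
        s=silhouettes(t,c)
        if s:
            m=s[0]["pixels"]&(c["depth"]>0);Q=P[m]
            print('   sil',m.sum(),np.round(Q.min(0)),np.round(Q.max(0)),np.round(np.median(Q,0)))
E
```

```text
pics
top [ 419.  -86. 1164.] [[393.0, 0.0, 323.0], [0.0, 393.0, 201.0], [0.0, 0.0, 1.0]] ['img', 'depth', 'intrinsics', 'eye', 'orientation', 'shot']
seal_white [([454.0, -271.0, 1.0], 0.52)]
   sil 96 [ 438. -281.   16.] [ 460. -257.   84.] [ 449. -265.   79.]
seal_red [([590.0, 16.0, 13.0], 0.56)]
   sil 95 [573.   5.  49.] [596.  28. 101.] [585.  17.  95.]
seal_black [([569.0, -105.0, 14.0], 0.58)]
   sil 112 [ 561. -113.   25.] [596. -87.  99.] [ 572. -101.   95.]
well_a [([582.0, -42.0, 7.0], 0.81), ([584.0, 21.0, 6.0], 0.81), ([576.0, -103.0, 7.0], 0.64)]
   sil 399 [550. -71.   6.] [615. -13.  55.] [581. -41.  49.]
rack [([581.0, -41.0, -4.0], 0.67)]
   sil 352 [ 536. -141.   -5.] [626.  60.  53.] [553. -47.   7.]
pad_case [([508.0, 315.0, -3.0], 0.89)]
   sil 605 [476. 276.  -5.] [545. 356.  29.] [507. 314.  21.]
stone [([709.0, -231.0, -1.0], 0.89)]
   sil 899 [ 676. -299.   -0.] [ 746. -170.   37.] [ 709. -234.   29.]
water_bowl [([589.0, -432.0, 1.0], 0.56), ([573.0, -104.0, 15.0], 0.34)]
   sil 724 [ 546. -490.   -4.] [ 631. -388.   49.] [ 593. -440.   19.]
side [ 331. -8
[... 343 characters left out ...]

seal_black [([570.0, -98.0, 19.0], 0.77)]
   sil 212 [ 560. -118.   50.] [582. -95.  99.] [ 569. -114.   81.]
well_a [([575.0, -103.0, 4.0], 0.83), ([586.0, 15.0, 7.0], 0.8), ([579.0, -43.0, 9.0], 0.76)]
   sil 546 [ 543. -137.    7.] [601. -69.  56.] [ 565. -129.   44.]
rack [([577.0, -43.0, 4.0], 0.77)]
   sil 313 [ 533. -146.   -1.] [606.  44.  12.] [ 550. -128.    8.]
pad_case [([508.0, 318.0, -2.0], 0.73)]
   sil 397 [475. 270.  -0.] [546. 396.  26.] [507. 300.  22.]
stone [([713.0, -235.0, 1.0], 0.56)]
   sil 1387 [ 675. -304.    0.] [ 745. -175.   35.] [ 705. -253.   30.]
water_bowl [([592.0, -430.0, 3.0], 0.62)]
   sil 1808 [ 544. -479.   -2.] [ 632. -370.   48.] [ 596. -423.   25.]
```

Run:
```python
from h import *
a=cv2.imread("pics/top0.png");b=cv2.imread("pics/side0.png")
A=cv2.resize(a[90:320,220:480],None,fx=2.3,fy=2.3)
cv2.imwrite("pics/top0c.png",A)
cv2.imwrite("pics/side0c.png",b)
c=eyes.camera("top");P=cloud(c)
# block tops: z in 44..58
Z=P[...,2];m=(abs(Z-50)<6)&(P[...,0]>530)&(P[...,0]<640)&(P[...,1]>-150)&(P[...,1]<70)
Q=P[m][:,:2].astype(np.float32);r=cv2.minAreaRect(Q);print(m.sum(),r,np.median(P[m][:,2]))
for n,x,y,z in [("w",451,-268,80),("r",587,17,96),("b",571,-102,96)]:
    m=(abs(Z-z)<6)&(np.hypot(P[...,0]-x,P[...,1]-y)<25)
    Q=P[m][:,:2].astype(np.float32);print(n,m.sum(),cv2.minAreaRect(Q),Q.mean(0))
s=telemetry.get_state();print(np.round(s["tool_rot"],3).tolist(),s["time_s"])
```

```text
867 ((580.2765502929688, -41.09617614746094), (175.87879943847656, 56.84495544433594), 84.03364562988281) 50.39281705062717
w 83 ((449.5921936035156, -269.7913513183594), (24.10416603088379, 24.23799705505371), 5.99687385559082) [ 449.66284 -269.2906 ]
r 80 ((586.193603515625, 18.392337799072266), (24.49774742126465, 23.689620971679688), 80.94068908691406) [585.943     18.216059]
b 82 ((573.2386474609375, -100.95130157470703), (22.054929733276367, 24.90363121032715), 88.60858154296875) [ 573.58887 -100.93614]
[[0.924, 0.383, -0.0], [0.383, -0.924, 0.0], [-0.0, -0.0, -1.0]] 1.75
```

View pics/top0c.png

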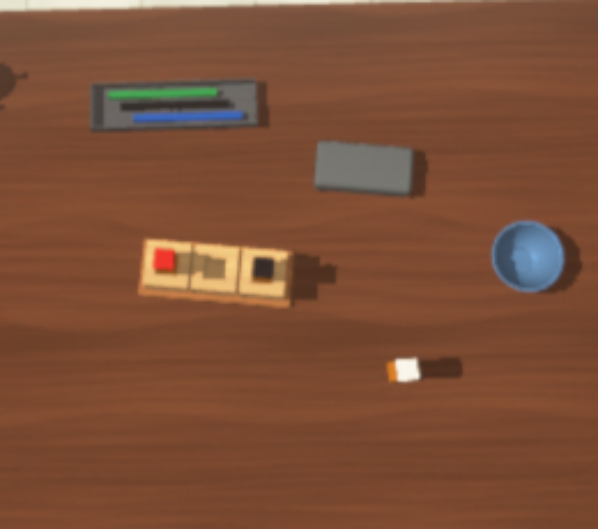

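View pics/side0c.png

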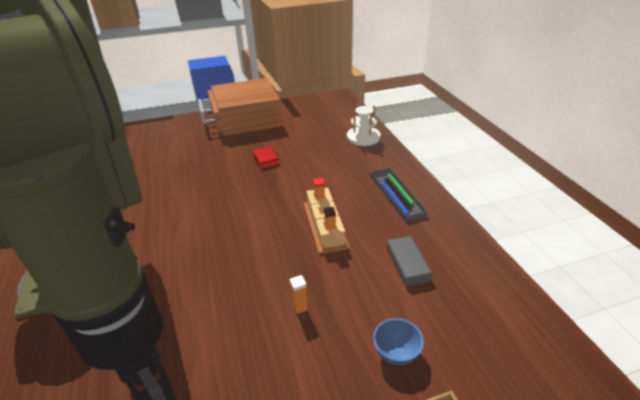

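Top crop: red cap at (164,260), empty well at (215,268), black at (263,268) and white standing at (406,370). The side view agrees, with white at (299,290). The rack yaw is about -6°. I'm moving above the white seal for a close look.

Emit:
apply_moves(
  dr=[
    [0,0,-0.408],
    [0,0,-0.408],
    [0,0,-0.408],
    [0,0,-0.408],
    [0,0,-0.408],
    [0,0,-0.408],
    [0,0,-0.408],
    [0,0,-0.408],
    [0,0,-0.408],
    [0,0,-0.408],
  ],
  dp=[
    [0.78,-0.385,0.12],
    [0.78,-0.385,0.12],
    [0.78,-0.385,0.12],
    [0.78,-0.385,0.12],
    [0.78,-0.385,0.12],
    [0.78,-0.385,0.12],
    [0.78,-0.385,0.12],
    [0.78,-0.385,0.12],
    [0.78,-0.385,0.12],
    [0.78,-0.385,0.12],
  ],
  grip=[0,0,0,0,0,0,0,0,0,0],
  newtons=40,
)

```text
time_s: 3.0
eef_pos: [449.1, -270.1, 183.4]
tool_rot: [[-0.101, 0.995, 0.0], [0.995, 0.101, -0.0], [-0.0, 0.0, -1.0]]
ft_force: [-0.1, 0.3, 0.4]
gripper_width: 85.6
finger_force: 0.0
```

```bash
cat >> h.py <<'E'
from scipy.spatial.transform import Rotation as Ro
def fisheye(c):
    """world point from depth for equidistant fisheye"""
    K=np.array(c["intrinsics"]);d=c["depth"];v,u=np.mgrid[0:400,0:640]
    a=(u-K[0,2])/K[0,0];b=(v-K[1,2])/K[1,1];r=np.hypot(a,b)+1e-9;t=np.tan(np.minimum(r,1.5))/r
    P=np.stack([a*t*d,-b*t*d,-d],-1)
    return P@np.array(c["orientation"]).T+np.array(c["eye"])
def down(ydeg):
    a=np.radians(ydeg);y=np.array([np.cos(a),np.sin(a),0]);z=np.array([0,0,-1.]);return np.stack([np.cross(y,z),y,z],1)
def go(p,R):
    s=telemetry.get_state();T=np.array(s["tool_rot"]);e=np.array(s["eef_pos"])
    print("dp",np.round(T.T@(np.array(p)-e)/400,4).tolist(),"dr",np.round(Ro.from_matrix(T.T@R).as_rotvec()/np.pi,4).tolist())
def st():
    s=telemetry.get_state();T=np.array(s["tool_rot"])
    print("t",s["time_s"],"eef",np.round(s["eef_pos"],1),"yaw",np.degrees(np.arctan2(T[1,1],T[0,1])),"z",np.round(T[:,2],3),"w",s["gripper_width"],"ff",s["finger_force"],"F",np.round(s["ft_force"],1),"q",np.round(s["qpos"],2))
E
python3 - <<'E'
from h import *
st();c=eyes.camera("wrist");cv2.imwrite("pics/w1.png",c["img"]);print(np.round(c["eye"]),np.round(c["intrinsics"],1).tolist())
P=fisheye(c);Z=P[...,2]
m=(abs(Z-80)<5)&(np.hypot(P[...,0]-450,P[...,1]+269)<30)
Q=P[m][:,:2].astype(np.float32);print(m.sum(),cv2.minAreaRect(Q),Q.mean(0),np.median(P[m][:,2]))
for t in ["seal_white"]:
    for f in (place_of,recognise): print([(np.round(x["at"],1).tolist(),x["p"]) for x in f(t,c)[:2]])
    s=silhouettes(t,c)
    if s:
        m=s[0]["pixels"]; v,u=np.nonzero(m);print(m.sum(),u.min(),u.max(),v.min(),v.max())
E
```

```text
t 3.0 eef [ 449.1 -270.1  183.4] yaw 5.799561860869004 z [ 0. -0. -1.] w 85.64991447634547 ff 0.0 F [-0.1  0.3  0.4] q [-0.62  0.28  1.68 -0.    1.18 -0.72]
[ 440. -191.  327.] [[309.7, 0.0, 321.6], [0.0, 309.7, 198.6], [0.0, 0.0, 1.0]]
888 ((448.5488586425781, -271.2569885253906), (24.67504119873047, 25.308000564575195), 6.13584566116333) [ 448.56964 -270.66843] 81.2675816333255
[([445.1, -272.4, 1.5], 0.81)]
[([445.1, -263.4, 85.2], 0.55), ([699.2, -234.6, 30.9], 0.46)]
1334 307 337 165 212
```

View pics/w1.png

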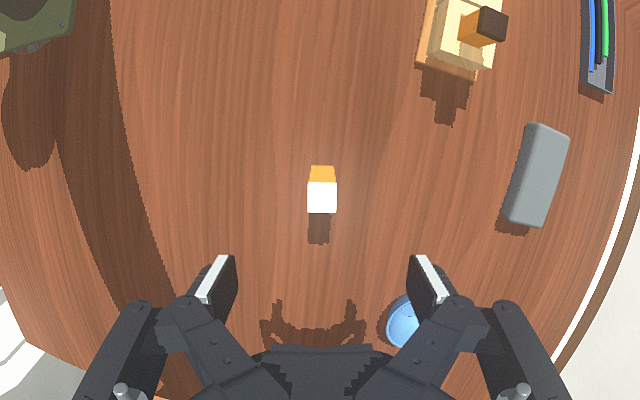

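Wrist view: the white cap is at (322,197), squared up with the fingers and centred between them. I'll descend and grasp.

Emit:
apply_moves(
  dr=[
    [0,0,0],
    [0,0,0],
    [0,0,0],
    [0,0,0],
    [0,0,0],
    [0,0,0],
    [0,0,0],
    [0,0,0],
    [0,0,0],
    [0,0,0],
    [0,0,0],
    [0,0,0],
  ],
  dp=[
    [-0.002,0,0.12],
    [-0.002,0,0.24],
    [-0.002,0,0.32],
    [-0.002,0,0.353],
    [-0.002,0,0.353],
    [-0.002,0,0.353],
    [-0.002,0,0.353],
    [-0.002,0,0.353],
    [-0.002,0,0.353],
    [-0.002,0,0.353],
    [-0.002,0,0.353],
    [-0.002,0,0.353],
  ],
  grip=[0.2,0.3,0.3,0.3,0.4,0.5,0.6,0.7,0.8,1,1,1],
  newtons=40,
)

```text
time_s: 4.7
eef_pos: [450.0, -270.7, 43.0]
tool_rot: [[-0.104, 0.995, 0.001], [0.995, 0.104, -0.001], [-0.001, 0.001, -1.0]]
ft_force: [-0.6, 0.2, 5.6]
gripper_width: 23.7
finger_force: 39.7
```

Emit:
apply_moves(
  dr=[
    [0,0,0],
    [0,0,0],
    [0,0,0],
    [0,0,0.0667],
    [0,0,0.0667],
    [0,0,0.0667],
    [0,0,0.0667],
    [0,0,0.0667],
    [0,0,0.0667],
    [0,0,0.0667],
    [0,0,0.0667],
    [0,0,0.0667],
  ],
  dp=[
    [0,0,-0.1],
    [0,0,-0.22],
    [0,0,-0.305],
    [0.1,0.07,-0.305],
    [0.21,0.15,-0.305],
    [0.32,0.23,-0.305],
    [0.42,0.3,-0.305],
    [0.5,0.356,-0.305],
    [0.5375,0.383,-0.305],
    [0.5375,0.383,-0.305],
    [0.5375,0.383,-0.305],
    [0.5375,0.383,-0.305],
  ],
  grip=[1,1,1,1,1,1,1,1,1,1,1,1],
)

```text
time_s: 6.2
eef_pos: [578.8, -42.0, 164.1]
tool_rot: [[0.107, 0.994, -0.001], [0.994, -0.107, -0.0], [-0.0, -0.001, -1.0]]
ft_force: [-0.9, 1.1, -0.1]
gripper_width: 23.6
finger_force: 39.4
```

Run:
```python
from h import *
st();c=eyes.camera("wrist");cv2.imwrite("pics/w2.png",c["img"])
P=fisheye(c);Z=P[...,2]
m=(abs(Z-51)<5)&(abs(P[...,0]-580)<45)&(abs(P[...,1]+41)<110)
Q=P[m][:,:2].astype(np.float32);print("tops",m.sum(),cv2.minAreaRect(Q),np.median(P[m][:,2]))
for t in ["seal_white","seal_red","seal_black","well_a","rack"]:
    print(t,[(np.round(x["at"],1).tolist(),round(x["p"],2)) for x in place_of(t,c)[:3]])
for n,x,y,z in [("r",586,18,96),("b",573,-101,96)]:
    m=(abs(Z-z)<6)&(np.hypot(P[...,0]-x,P[...,1]-y)<25)
    Q=P[m][:,:2].astype(np.float32)
    if len(Q): print(n,m.sum(),cv2.minAreaRect(Q),np.median(P[m][:,2]))
c=eyes.camera("side");cv2.imwrite("pics/s2.png",cv2.resize(c["img"][100:300,220:460],None,fx=3,fy=3,interpolation=cv2.INTER_CUBIC))
P=cloud(c)
for t in ["seal_white","seal_red","well_a"]:
    print(t,[(np.round(x["at"],1).tolist(),round(x["p"],2)) for x in place_of(t,c)[:3]])
```

```text
t 6.2 eef [578.8 -42.  164.1] yaw -6.1587169734761575 z [-0.001 -0.    -1.   ] w 23.592044453483137 ff 39.35279130935669 F [-0.9  1.1 -0.1] q [-0.14  0.37  1.59 -0.    1.18 -0.04]
tops 6215 ((581.2782592773438, -22.468307495117188), (135.39329528808594, 56.64903259277344), 83.8733139038086) 52.08853187560018
seal_white [([577.7, -43.1, 120.8], 0.87)]
seal_red [([587.8, 19.8, 16.5], 0.77)]
seal_black []
well_a [([587.7, 16.8, 7.0], 0.82), ([580.6, -46.0, 5.4], 0.67)]
rack [([578.4, -43.0, 4.5], 0.16)]
r 1288 ((585.4196166992188, 16.94757843017578), (24.1204833984375, 24.08214569091797), 83.95301055908203) 97.37869645959157
seal_white [([577.3, -40.5, 123.1], 0.93)]
seal_red [([583.0, 22.4, 15.0], 0.66)]
well_a [([578.3, -46.6, 7.8], 0.8), ([576.6, -101.9, 5.0], 0.69), ([588.0, 14.4, 8.7], 0.6)]
```

View pics/w2.png

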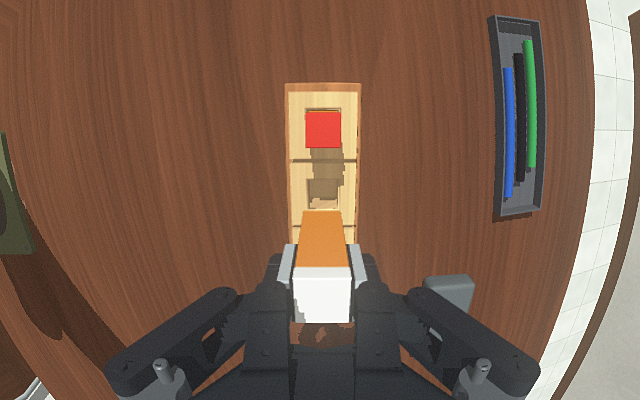

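View pics/s2.png

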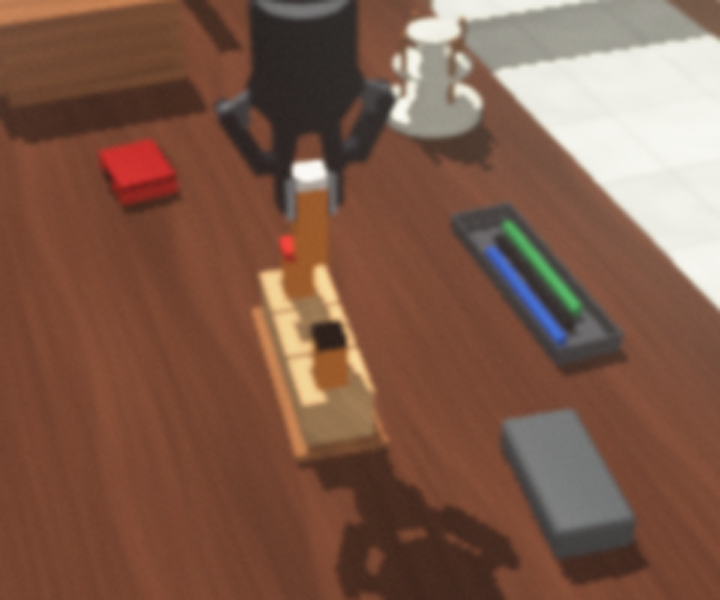

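Run:
```python
from h import *
s=telemetry.get_state();T=np.array(s["tool_rot"]);e=np.array(s["eef_pos"])
c=eyes.camera("wrist");P=fisheye(c);L=(P-e)@T  # tool coords: x~rack y, y~rack x
g=cv2.cvtColor(c["img"],cv2.COLOR_BGR2GRAY)
def rng(m,k): q=L[m][:,k]; return np.round(np.percentile(q,[1,50,99]),1)
W=P[...,2]
v,u=np.mgrid[0:400,0:640]
for z0 in (51,):
    m=(abs(W-z0-1)<4)&(abs(L[...,1])<45)&(L[...,0]<110)&(L[...,0]>-20)
    m1=m&(L[...,0]>40); print("top y rng",rng(m1,1),"x",rng(m,0),m.sum())
m=(abs(W-97)<5)&(abs(L[...,1])<30)&(L[...,0]>40)&(L[...,0]<85);print("red x",rng(m,0),"y",rng(m,1))
# held seal side face
m=(abs(L[...,1])<20)&(W>90)&(W<150)&(abs(L[...,0]-12)<10)
for a in range(90,195,15):
    k=m&(W>=a)&(W<a+15)
    if k.sum(): print("face",a,k.sum(),"x",rng(k,0),"y",rng(k,1))
m=(abs(L[...,1])<20)&(W>110)&(u>290)&(u<355)&(v>205)&(v<270);print("lowest of seal",np.percentile(W[m],[0.5,2,5]))
# hole: points well below 51 within
m=(abs(L[...,1])<18)&(L[...,0]>-20)&(L[...,0]<25)&(W<46)&(W>5);print("hole",m.sum(),rng(m,0),rng(m,1),W[m].min() if m.sum() else 0)
# hole y-range at rows, via depth
for r in range(176,212,4):
    print(r,[ (int(x),round(float(W[r,x]))) for x in range(300,348,3)])
cv2.imwrite("pics/w2c.png",cv2.resize(c["img"][90:280,260:390],None,fx=4,fy=4,interpolation=cv2.INTER_CUBIC)[:600])
```

```text
top y rng [-27.7   0.1  27.6] x [-17.9  35.3  84.9] 5470
red x [45.2 57.8 70. ] y [-12.2  -0.   11.6]
face 120 270 x [10.2 10.9 11.6] y [-11.8  -0.1  11.3]
face 135 416 x [10.2 10.9 11.6] y [-12.2  -0.7  11.3]
lowest of seal [123.28476657 125.40994477 129.17908976]
hole 798 [-16.1 -11.3   4.6] [-13.5  -0.8  13.3] 15.388741626839476
176 [(300, 52), (303, 52), (306, 52), (309, 53), (312, 52), (315, 52), (318, 52), (321, 53), (324, 52), (327, 52), (330, 51), (333, 53), (336, 53), (339, 52), (342, 52), (345, 53)]
180 [(300, 52), (303, 52), (306, 53), (309, 52), (312, 52), (315, 52), (318, 51), (321, 53), (324, 53), (327, 51), (330, 53), (333, 51), (336, 52), (339, 52), (342, 52), (345, 52)]
184 [(300, 52), (303, 52), (306, 51), (309, 18), (312, 17), (315, 17), (318, 17), (321, 16), (324, 16), (327, 17), (330, 16), (333, 16), (336, 28), (339, 52), (342, 52), (345, 51)]
188 [(300, 53), (303, 51), (306, 49), (309, 18), (312, 16), (315, 18), (318, 17), (321, 18), (324, 16), (327, 18), (330, 17), (333, 16), (336, 28), (339, 52), (342, 52), (345, 52)]
192 [(300, 53), (303, 52), (306, 51), (309
[... 162 characters left out ...]
3), (306, 51), (309, 17), (312, 17), (315, 17), (318, 17), (321, 17), (324, 17), (327, 17), (330, 17), (333, 18), (336, 30), (339, 52), (342, 53), (345, 53)]
200 [(300, 52), (303, 51), (306, 51), (309, 24), (312, 26), (315, 26), (318, 25), (321, 24), (324, 24), (327, 24), (330, 25), (333, 24), (336, 32), (339, 52), (342, 52), (345, 53)]
204 [(300, 52), (303, 52), (306, 51), (309, 36), (312, 35), (315, 36), (318, 37), (321, 36), (324, 35), (327, 36), (330, 35), (333, 36), (336, 34), (339, 52), (342, 54), (345, 53)]
208 [(300, 53), (303, 52), (306, 49), (309, 45), (312, 45), (315, 46), (318, 46), (321, 45), (324, 46), (327, 45), (330, 46), (333, 45), (336, 46), (339, 52), (342, 52), (345, 53)]
```

View pics/w2c.png

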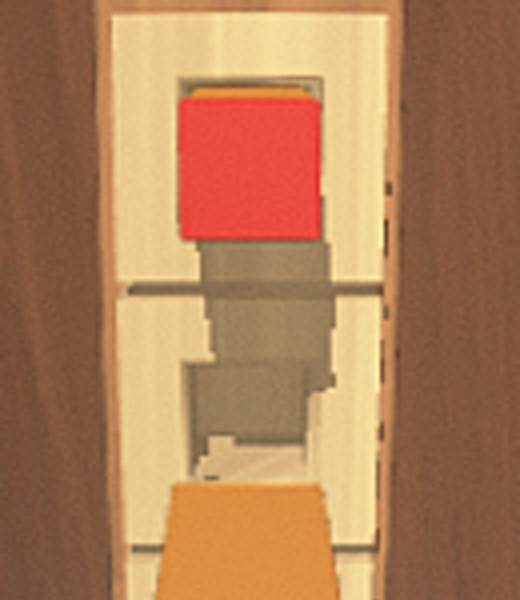

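The centred row of cap, well and held seal in the wrist view confirms alignment across the rack. Along the rack, the seal sits about 2 mm too far towards +y. I'll correct that and lower it part way.

Emit:
apply_moves(
  dr=[
    [0,0,0],
    [0,0,0],
    [0,0,0],
    [0,0,0],
    [0,0,0],
    [0,0,0],
    [0,0,0],
    [0,0,0],
    [0,0,0],
    [0,0,0],
  ],
  dp=[
    [-0.0045,0,0.05],
    [-0.0045,0,0.1],
    [-0.0045,0,0.14],
    [-0.0045,0,0.16],
    [-0.0045,0,0.17],
    [-0.0045,0,0.18],
    [-0.0045,0,0.19],
    [-0.0045,0,0.2],
    [-0.0045,0,0.21],
    [-0.0045,0,0.21],
  ],
  grip=[1,1,1,1,1,1,1,1,1,1],
)

```text
time_s: 8.0
eef_pos: [579.1, -42.4, 79.7]
tool_rot: [[0.106, 0.994, -0.001], [0.994, -0.106, 0.0], [0.0, -0.001, -1.0]]
ft_force: [0.3, -0.5, -0.9]
gripper_width: 23.5
finger_force: 39.4
```

Emit:
apply_moves(
  dr=[
    [0,0,0],
    [0,0,0],
    [0,0,0],
    [0,0,0],
    [0,0,0],
    [0,0,0],
  ],
  dp=[
    [0,0,0.015],
    [0,0,0.03],
    [0,0,0.04],
    [0,0,0.048],
    [0,0,0.052],
    [0,0,0.052],
  ],
  grip=[1,1,1,1,1,1],
)

```text
time_s: 8.75
eef_pos: [579.4, -42.4, 59.3]
tool_rot: [[0.106, 0.994, 0.0], [0.994, -0.106, -0.0], [0.0, 0.0, -1.0]]
ft_force: [0.6, -0.8, -0.1]
gripper_width: 23.6
finger_force: 39.4
```

Run:
```python
from h import *
st();c=eyes.camera("wrist");P=fisheye(c);W=P[...,2];v,u=np.mgrid[0:400,0:640]
s=silhouettes("seal_white",c)
im=c["img"].astype(int);wh=(im.min(2)>200)&(u>280)&(u<365)&(v>240)&(v<340)
print(wh.sum(),np.percentile(W[wh],[5,50,95]))
m=(abs(P[...,0]-586)<12)&(abs(P[...,1]-18)<12)&(W>88);print("red top",np.median(W[m]))
cv2.imwrite("pics/w3.png",c["img"])
```

```text
t 8.75 eef [579.4 -42.4  59.3] yaw -6.061038737125778 z [ 0. -0. -1.] w 23.635921172041467 ff 39.44917023181915 F [ 0.6 -0.8 -0.1] q [-0.15  0.49  1.7   0.    0.95 -0.04]
3826 [75.0836093  97.23578828 98.37046704]
red top 97.38732928691638
```

View pics/w3.png

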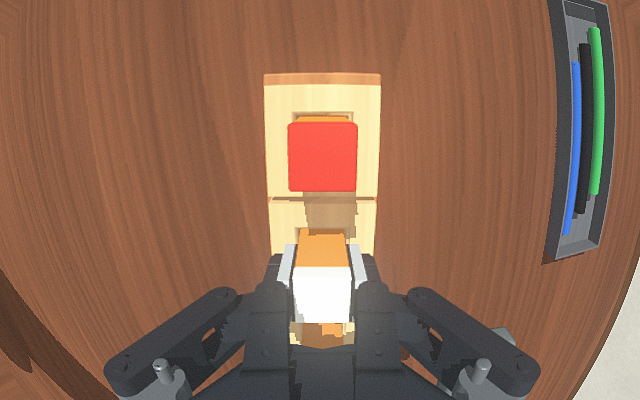

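The white cap reads level with red (97.2 vs 97.4 mm), so the seal is about home. I'll nudge it down, release and rise.

Emit:
apply_moves(
  dr=[
    [0,0,0],
    [0,0,0],
    [0,0,0],
    [0,0,0],
    [0,0,0],
    [0,0,0],
    [0,0,0],
    [0,0,0],
    [0,0,0],
    [0,0,0],
    [0,0,0],
  ],
  dp=[
    [0,0,0.002],
    [0,0,0.004],
    [0,0,0.004],
    [0,0,0],
    [0,0,0],
    [0,0,0],
    [0,0,0],
    [0,0,-0.08],
    [0,0,-0.2],
    [0,0,-0.26],
    [0,0,-0.26],
  ],
  grip=[1,1,1,0.8,0.5,0.4,0.4,0.4,0.4,0.4,0.4],
)

```text
time_s: 10.22
eef_pos: [581.1, -42.6, 165.5]
tool_rot: [[0.106, 0.994, 0.005], [0.994, -0.106, -0.001], [-0.0, 0.005, -1.0]]
ft_force: [0.3, -0.2, -0.4]
gripper_width: 51.4
finger_force: 0.0
```

Run:
```python
from h import *
st();c=eyes.camera("wrist");P=fisheye(c);W=P[...,2]
s=telemetry.get_state();T=np.array(s["tool_rot"]);e=np.array(s["eef_pos"]);L=(P-e)@T
for n,x in [("r",58),("w",-1),("b",-61)]:
    m=(abs(W-97)<4)&(abs(L[...,1])<22)&(abs(L[...,0]-x)<22)
    if m.sum(): print(n,m.sum(),np.median(W[m]),[np.round(np.percentile(L[m][:,k],[1,50,99]),1) for k in (0,1)],cv2.minAreaRect(L[m][:,:2].astype(np.float32)))
c=eyes.camera("side")
cv2.imwrite("pics/s3.png",np.vstack([cv2.resize(c["img"][160:260,270:380],None,fx=5,fy=5,interpolation=cv2.INTER_CUBIC)]))
```

```text
t 10.225 eef [581.1 -42.6 165.5] yaw -6.058599696188215 z [ 0.005 -0.001 -1.   ] w 51.390702973966405 ff 0.0 F [ 0.3 -0.2 -0.4] q [-0.15  0.37  1.59  0.    1.18 -0.04]
r 1248 97.36271413065589 [array([47.7, 59.6, 71.3]), array([-12.1,  -0.4,  11.8])] ((59.50139236450195, -0.1548166275024414), (23.692245483398438, 24.182458877563477), 0.1476137489080429)
w 1053 97.26851624807603 [array([-11.9,   0.6,  11.8]), array([-11.6,   0.1,  11.9])] ((-0.041599273681640625, 0.0508880615234375), (23.907194137573242, 24.091917037963867), 89.83306884765625)
b 808 97.22825746063644 [array([-71.9, -58.6, -47.8]), array([-12.5,  -0.8,  11.4])] ((-59.87921142578125, -0.7211494445800781), (24.243013381958008, 24.7362003326416), 89.11380767822266)
```

View pics/s3.png

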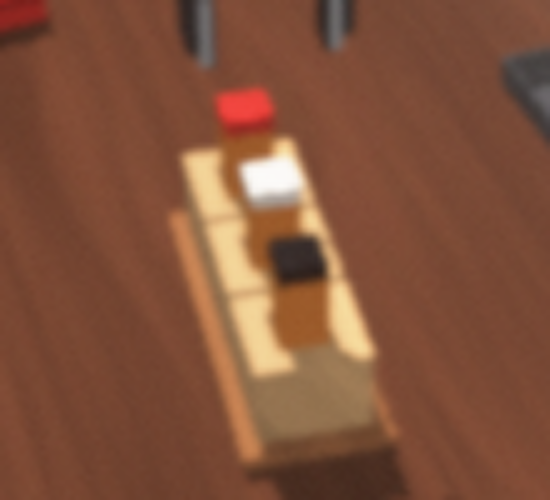

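The white seal stands home at (270,185), level with the others to within 0.2 mm. Now the red one.

Emit:
apply_moves(
  dr=[
    [0,0,0],
    [0,0,0],
    [0,0,0],
    [0,0,0],
    [0,0,0],
    [0,0,0],
    [0,0,0],
    [0,0,0],
    [0,0,0],
    [0,0,0],
    [0,0,0],
    [0,0,0],
  ],
  dp=[
    [0.08,0,0],
    [0.149,0,0],
    [0.149,0,0],
    [0.149,0,0.1],
    [0.149,0,0.2],
    [0.149,0,0.25],
    [0.149,0,0.263],
    [0.149,0,0.263],
    [0.149,0,0.263],
    [0.149,0,0.263],
    [0.149,0,0.263],
    [0.149,0,0.263],
  ],
  grip=[0.4,0.4,0.4,0.4,0.4,0.4,0.4,0.6,0.8,1,1,1],
  newtons=50,
)

```text
time_s: 11.82
eef_pos: [586.0, 16.9, 58.7]
tool_rot: [[0.105, 0.994, 0.001], [0.994, -0.105, -0.0], [0.0, 0.001, -1.0]]
ft_force: [0.6, -0.2, 2.5]
gripper_width: 23.1
finger_force: 49.8
```

Emit:
apply_moves(
  dr=[
    [0,0,0],
    [0,0,0],
    [0,0,0],
    [0,0,0],
    [0,0,0],
    [0,0,0],
    [0,0,0],
    [0,0,0],
    [0,0,0],
    [0,0,0],
  ],
  dp=[
    [0,0,-0.03],
    [0,0,-0.07],
    [0,0,-0.12],
    [0,0,-0.2],
    [0,0,-0.32],
    [0,0,-0.45],
    [0,0,-0.6],
    [0,0,-0.72],
    [0,0,-0.78],
    [0,0,-0.78],
  ],
  grip=[1,1,1,1,1,1,1,1,1,1],
)

```text
time_s: 13.08
eef_pos: [586.3, 16.9, 373.7]
tool_rot: [[0.106, 0.994, 0.006], [0.994, -0.106, -0.0], [0.0, 0.006, -1.0]]
ft_force: [0.6, -0.2, -0.7]
gripper_width: 23.4
finger_force: 49.7
```

Run:
```python
from h import *
from scipy.optimize import least_squares
st()
s=telemetry.get_state();q=s["qpos"]
D=[(.307,1.506,575.0,231.3),(.28,1.68,524.2,183.4),(.37,1.59,582.6,165.5),(.49,1.70,581,59.3),(.37,1.59,580.3,164.1),(q[1],q[2],np.hypot(*s["eef_pos"][:2]),s["eef_pos"][2])]
f=lambda p:sum([[p[0]+p[1]*np.sin(a)+p[2]*np.sin(a+b+p[4])-r,p[3]+p[1]*np.cos(a)+p[2]*np.cos(a+b+p[4])-z] for a,b,r,z in D],[])
r=least_squares(f,[0,450,450,0,0]);print(np.round(r.x,2),np.round(r.fun,1))
c=eyes.camera("wrist");W=fisheye(c)[...,2]
print([(np.round(x["at"]).tolist(),x["p"]) for x in place_of("seal_red",c)[:2]])
```

```text
t 13.075 eef [586.3  16.9 373.7] yaw -6.058528611979535 z [ 0.006 -0.    -1.   ] w 23.41121242900443 ff 49.72655475139618 F [ 0.6 -0.2 -0.7] q [-0.04  0.25  1.24  0.    1.65  0.06]
[-3.9000e-01  6.5395e+02  4.3385e+02 -1.8111e+02  2.7000e-01] [ 1.3 -0.1  0.2 -0.3 -2.4 -1.2  1.1  0.8 -0.1  0.2 -0.   0.5]
[([586.0, 23.0, 330.0], 0.6)]
```

Emit:
apply_moves(
  dr=[
    [-0.0556,0.0036,0],
    [-0.111,0.007,0],
    [-0.167,0.011,0],
    [-0.222,0.014,0],
    [-0.278,0.018,0],
    [-0.333,0.021,0],
    [-0.389,0.025,0],
    [-0.444,0.0285,0],
    [-0.444,0.0285,0],
    [-0.444,0.0285,0],
    [-0.444,0.0285,0],
  ],
  dp=[
    [0.007,0.108,-0.01],
    [0.014,0.213,-0.038],
    [0.02,0.312,-0.084],
    [0.026,0.401,-0.146],
    [0.031,0.477,-0.223],
    [0.035,0.54,-0.3125],
    [0.038,0.586,-0.411],
    [0.039,0.614,-0.5165],
    [0.039,0.614,-0.5165],
    [0.039,0.614,-0.5165],
    [0.039,0.614,-0.5165],
  ],
  grip=[1,1,1,1,1,1,1,1,1,1,1],
  newtons=60,
)

```text
time_s: 14.55
eef_pos: [831.3, -1.0, 584.1]
tool_rot: [[0.021, 0.212, 0.977], [0.997, -0.072, -0.006], [0.07, 0.975, -0.213]]
ft_force: [-0.6, 0.2, -0.1]
gripper_width: 23.8
finger_force: 61.1
```

Run:
```python
from h import *
st();print(np.round(telemetry.get_state()["dq"],3))
c=eyes.camera("wrist");a=c["img"];c=eyes.camera("side");b=c["img"]
print([(np.round(x["at"]).tolist(),x["p"]) for x in place_of("seal_red",c)[:2]])
cv2.imwrite("pics/f.png",cv2.resize(np.vstack([a,b]),None,fx=.75,fy=.75,interpolation=cv2.INTER_AREA))
t=eyes.camera("top")
for n in("seal_white","seal_black"):
    print(n,[(np.round(x["at"]).tolist(),x["p"]) for x in place_of(n,t)[:2]],[(np.round(x["at"]).tolist(),x["p"]) for x in place_of(n,c)[:2]])
```

```text
t 14.55 eef [831.3  -1.  584.1] yaw -18.823860424767627 z [ 0.977 -0.006 -0.213] w 23.76952295493592 ff 61.09067916870117 F [-0.6  0.2 -0.1] q [-0.09  0.11  1.61  0.91  0.1  -0.85]
[-6.200e-02  2.200e-02  1.140e-01  2.166e+00  1.000e-03 -2.178e+00]
[([580.0, -46.0, 19.0], 0.72)]
seal_white [([581.0, -42.0, 17.0], 0.53)] [([580.0, -43.0, 18.0], 0.64)]
seal_black [([578.0, -40.0, 5.0], 0.67), ([571.0, -106.0, 16.0], 0.42)] [([576.0, -101.0, 18.0], 0.54)]
```

View pics/f.png

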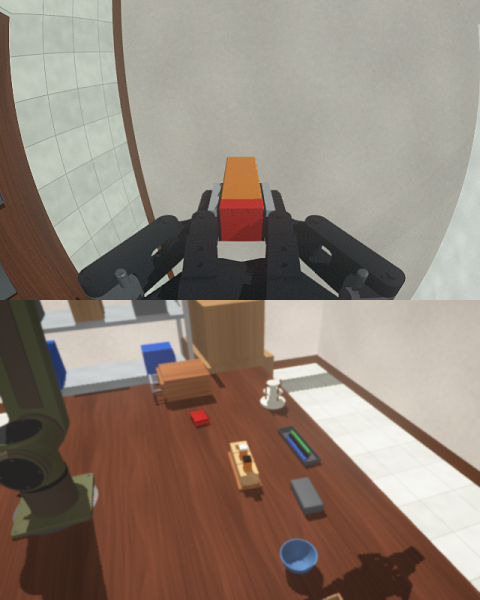

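The seal is held level within about 12°, but joint 5 is at its stop and joints 4 and 6 are still moving. I'll raise and extend so the pose sits comfortably in range.

Emit:
apply_moves(
  dr=[
    [0,0,0],
    [0,0,0],
    [0,0,0],
    [0,0,0],
    [0,0,0],
    [0,0,0],
    [0,0,0],
    [0,0,0],
    [0,0,0],
    [0,0,0],
    [0,0,0],
    [0,0,0],
  ],
  dp=[
    [0.004,0.08,0.06],
    [0.006,0.16,0.12],
    [0.008,0.24,0.18],
    [0.01,0.3,0.225],
    [0.013,0.337,0.249],
    [0.013,0.337,0.249],
    [0.013,0.337,0.249],
    [0.013,0.337,0.249],
    [0.013,0.337,0.249],
    [0.013,0.337,0.249],
    [0.013,0.337,0.249],
    [0.013,0.337,0.249],
  ],
  grip=[1,1,1,1,1,1,1,1,1,1,1,1],
)

```text
time_s: 16.45
eef_pos: [957.2, -6.1, 699.3]
tool_rot: [[0.021, 0.207, 0.978], [0.997, -0.072, -0.006], [0.069, 0.976, -0.208]]
ft_force: [0.2, 0.0, -1.1]
gripper_width: 23.3
finger_force: 61.1
```

Run:
```python
from h import *
st();print(np.round(telemetry.get_state()["dq"],3))
c=eyes.camera("wrist");st();print(np.round(telemetry.get_state()["dq"],3))
print([(np.round(x["at"]).tolist(),x["p"]) for n in("seal_red","seal_red_top") for x in place_of(n,c)[:1]])
```

```text
t 16.45 eef [957.2  -6.1 699.3] yaw -19.169763781307857 z [ 0.978 -0.006 -0.208] w 23.316094061851995 ff 61.11230134963989 F [ 0.2  0.  -1.1] q [-0.08  0.26  1.15  0.19  0.38 -0.12]
[ 0.     0.002 -0.    -0.     0.    -0.   ]
t 16.5 eef [957.2  -6.1 699.3] yaw -19.149356077954778 z [ 0.978 -0.006 -0.208] w 23.494286458866522 ff 61.11178636550903 F [-0.4 -0.8 -1.3] q [-0.08  0.26  1.15  0.19  0.38 -0.12]
[-0.    -0.     0.001  0.001  0.001 -0.002]
[([1002.0, -4.0, 688.0], 0.76), ([920.0, -5.0, 707.0], 0.64)]
```

```bash
python3 -c "
from h import *
print(close_job())"
```

```text
the job is handed in; nothing more can be done
None
```

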